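# Make up a battery's ballast on a check-weigh scale

## Task

The lightweight battery on the scale has to go into the car at the weight of the one it replaces: bring the dial's red pointer to rest inside the green band by adding steel ballast bars to the pan, or taking off one that does not fit, whichever the reading calls for. Slide the bars along the deck onto the pan, and off the other side onto the lower shelf, never lifting them; in the end every bar lies flat on the bench, wholly on the pan or wholly off it. Leave the battery standing where it is on the pan and the yellow carton where it is on the deck.

Things in the scene. Friction and masses are not known exactly. Their poses are not given: they have to be found in the camera images.
- scale: low blue and grey check-weighing bench, fixed, 240 mm deep (x, away from the robot), 479 mm long (y, to its left). Origin: under the pan's centre, 3 mm above the table. From +y to -y: deck, sprung pan, lower shelf, 5 mm gaps. Behind the pan a round white dial 130 mm across (x +0.10 to +0.22, y +-0.068, up to z 0.175) faces the robot, tilted up 55 degrees
- deck_mid (a point): centre of the loading deck's flat top, at z 0.045 in the scale's frame; the deck runs from y +0.105 to +0.285 and x -0.120 to +0.119, with a lip 7 mm high along its back edge only. Bars travel along the front lane, centred at x -0.035
- shelf_mid (a point): centre of the outfeed shelf's flat top, at z 0.033 there (12 mm below the deck); it runs from y -0.105 to -0.190, with a stop 19 mm high at its end, x -0.120 to +0.120
- pan_top (a point): centre of the pan's upper face, y -0.100 to +0.100, x -0.110 to +0.110, rims 7 mm high at front and back only, none at the sides. Flush with the deck when empty; it sinks 4 mm per kg on it (stop at 13.5 mm), so in use it lies a few mm below the deck and above the shelf
- pointer (a joint): angle of the dial's red pointer (rad): 0 at the first mark (half past seven), clockwise, 1.5 rad per kg on the pan (its own weight is tared out). The 13 black marks are 0.375 rad = 0.25 kg apart, each whole kg longer; the green band is 3.075 to 3.525 rad (2.05 to 2.35 kg), middle 2.2 kg. Settles in about 1 s
- bar_s: small dark steel ballast bar, 60 (its x) x 27 (its y) x 20 mm high, 0.25 kg, two bolt holes in its top; origin at the centre of its underside. The small and the middle bar start one on the pan (scale y -0.07 to -0.02) and one on the deck next to it (y +0.13 to +0.16), either way round, long sides roughly across the lane
- bar_m: middle dark steel ballast bar, 80 (x) x 40 (y) x 20 mm high, 0.50 kg, otherwise the same
- bar_l: large dark steel ballast bar, 100 (x) x 48 (y) x 20 mm high, 0.75 kg, otherwise the same; it starts on the deck behind the other one (scale y +0.23 to +0.26)
- battery: black compact battery with grey lid and two brass terminals, 60 (x) x 114 (y) x 79 mm high, standing at the back of the pan (centre about scale x +0.062); origin at the centre of its underside. Its weight is unknown and varies (0.63 to 1.26 kg). Loose
- carton: yellow carton 42 x 42 x 62 mm, loose bystander on the far back corner of the deck (about scale x +0.08, y +0.25); origin at the centre of its underside
There are look-alikes about, which are no part of the job. Leave any turquoise look-alike of the bar_s alone.

How it is judged:
By the outcome, as a careful person would: the job done as asked, in the order asked, and still so for the second after the job is handed in, with the robot touching nothing.
It also fails if it takes over 56 s, if anything falls off the work surface, if the arm or the gripper's body presses on something with over 40 N, if the wrist force passes 120 N, or if a joint passes its speed limit or range.

## Robot

A 7-joint arm with a two-finger parallel gripper is mounted at the origin on a cart in front of the work surface, level with it; the furniture and walls round the work are solid. World frame = base frame: x ahead of the robot, y to its left, z up, the work surface at z = 0. Lengths are in m, angles in rad, forces in N, time in s.
With the tool pointing down it reaches from about 0.4 to 0.875 m from the base axis. Payload 19.3 kg.
Tool frame: the origin (TCP) lies on the mounting face of the last link; the fingertips stand 173 mm ahead of it and the grasp point (between the pads) lies 155 mm ahead of it; z points along the fingers, y is the line along which they close (so a half turn about z gives the same grasp; the last joint's range is limited). The gripper opens to 85 mm and grips with 20 to 120 N. Pads are 22 mm wide; open, the fingers measure 114 mm over their backs; the gripper's body (76 mm by 85 mm) begins 54 mm behind the grasp point. The pads swing forward as they close: fully open they stand 13 mm farther back than shut.
Start: joints at [-1.413, 0.521, -0.036, 1.599, 0.021, 1.021, -0.113], TCP at [0.141, 0.609, 0.405] pointing down, gripper open.
Joint ranges: [-2.91, 2.91], [-0.3, 2.13], [-1.5, 1.42], [0.17, 2.43], [-1.26, 4.41], [0.16, 1.93], [-2.52, 2.52]. Speed limits (rad/s): [1.89, 1.89, 2.39, 2.39, 3.01, 3.01, 3.01].

## Interface

Orientations are given as [roll, pitch, yaw] about the fixed x, y, z axes, in that order (R = Rz(yaw) Ry(pitch) Rx(roll)).
In Python, from workcell import bot, vision gives the robot as it stands.
- The arm moves only by the shell command python3 -m creep 'ROWS' [FORCE]. ROWS is JSON, a list that holds one entry, the list of rows, each a list of 7 numbers: the opening, from -1 (shut) to 1 (fully open), then the shift along the tool's x, y, z in cm, then the turn, a rotation vector about the tool's x, y, z in rad. In form: [[[grip, tx, ty, tz, rx, ry, rz], ...]]. A call has 1 to 12 rows; each row shifts and turns the commanded pose from where the row before left it, along the tool's axes as they then stand; what a row does not reach is not made up. A row lasts 1/8 s, in which the tool goes at most 62.5 mm and 10.7 degrees, less where a joint would pass 70% of its speed; a pose out of reach is approached as far as the arm can. A call with a gripper value outside its range is refused whole. The fingers move at their own pace and stop on an object; FORCE is the grip in N (left out, the last holds). Time passes only in rows, so rows that do not move let the fingers close. It gives the time, the measured TCP pose, the force, the opening and the grip force at its end, in the units of the state.
- bot.observe(): the state, without advancing time (a new reading comes with each control period).
- vision.grab_frame(name): name is "scene" or "top" or "wrist"; returns a dict with "image" (480x640x3 uint8, blue, green, red), "depth" (480x640 float32, m along the optical axis (not along the pixel's ray), 0 where there is no reading), "fovy" (degrees; the focal length in pixels is half the picture's height over the tangent of half this angle, whatever the lens; pixels are square), "cx", "cy" (the principal point, pixels), "cam_to_world" (4x4, takes a point from camera to world coordinates); the wrist camera has in their place "tool_from_camera" (4x4, takes a point from camera to tool coordinates, whose origin is the TCP and whose axes are the flange's). Camera axes: x right, y down, z forward; pixel columns grow to the right and rows downward; lengths in m; the calibration is good to about 2 mm. The wrist camera is an equidistant fisheye: a pixel r from the principal point sees the ray r / f radians off the axis. A picture is of the moment at which its call begins: read the wrist's pose just before it.
- bot.job_done(): hands the job in; it is judged then, once.
The state is a dict: "clock": time; "qpos": joint angles; "qd": joint speeds; "joint_efforts": joint torques, N m; "position": TCP position; "tool_rot": TCP orientation; "force": force on the tool from outside, world axes, zero at the start; "moment": the same for the moment, N m; "grip_width": finger opening in m; "finger_force": force on a finger pad.
Only numpy, scipy, OpenCV 4.12 (cv2) and the standard library are available. Lean on these libraries where they do the work, as an engineer would, in place of code of your own. Each camera call takes 0.05 s, during which the arm holds its last target. There are 200 camera calls.

## Working session

There is one attempt and no reset: what is moved stays moved. The work goes in short steps, Python scripts to look and compute and a shell command to move; the robot and the scene stay as the last step left them, time stands still between calls to the robot, and variables do not carry over. Pictures are saved under pics/ and viewed, at most 10 in all, crops included, and the job is handed in when it is done.

```bash
mkdir -p pics; ls
python3 - <<'E'
from workcell import bot, vision
import cv2,numpy as np
s=bot.observe();print(s['clock'],s['position'],s['tool_rot'],s['grip_width'])
for n in('scene','top'):
    f=vision.grab_frame(n);cv2.imwrite(f'pics/{n}0.png',f['image']);np.savez(f'{n}0.npz',**f)
    print(n,f['fovy'],f['cx'],f['cy'],np.round(f['cam_to_world'],3).tolist())
E
```

```text
pics
0.0 [0.14112679 0.60871594 0.40410186] [-3.14040917e+00  8.41410326e-05  2.91381952e+00] 0.08524506275169237
scene 46.49938613760649 313.9276389583212 236.74490660905815 [[0.902, -0.175, 0.395, 0.14], [-0.433, -0.355, 0.829, -0.88], [-0.005, -0.918, -0.396, 0.572], [0.0, 0.0, 0.0, 1.0]]
top 45.1149595543173 309.8131943440056 244.43490513465767 [[0.013, -0.983, 0.184, 0.407], [-1.0, -0.013, 0.001, 0.063], [0.002, -0.184, -0.983, 1.186], [0.0, 0.0, 0.0, 1.0]]
```

View pics/scene0.png

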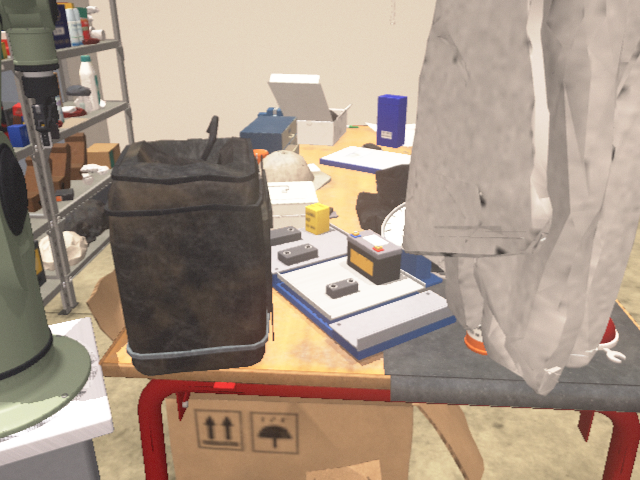

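View pics/top0.png

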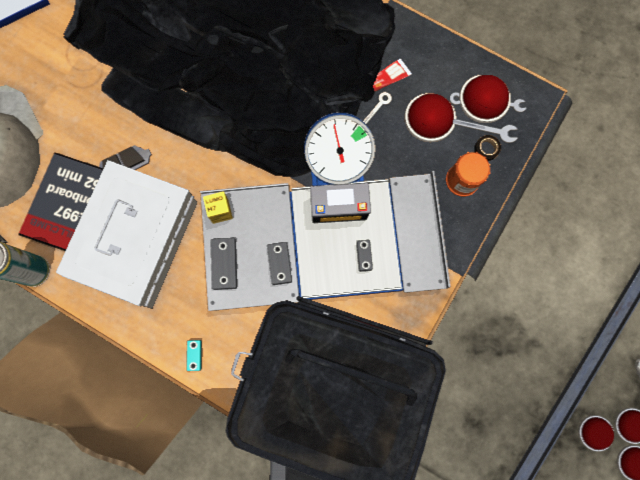

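```bash
cat > h.py <<'E'
import numpy as np,cv2
def cloud(f):
    h,w=f['depth'].shape;fl=h/2/np.tan(np.radians(float(f['fovy']))/2)
    v,u=np.mgrid[:h,:w];d=f['depth']
    P=np.stack([(u-f['cx'])/fl*d,(v-f['cy'])/fl*d,d],-1)
    T=np.array(f['cam_to_world']);return P@T[:3,:3].T+T[:3,3]
def rect(mask):
    pass
E
python3 - <<'E'
import numpy as np,cv2
from h import *
f=np.load('top0.npz');P=cloud(f);im=f['image'];hsv=cv2.cvtColor(im,cv2.COLOR_BGR2HSV)
for n,u,v in [('deck',250,220),('deck2',240,300),('pan',330,270),('shelf',420,230),('barm',280,263),('barl',224,262),('bars',364,255),('bag',330,400),('bagrim',400,330),('bagtop',290,310),('bagrim2',430,360),('lid',341,197),('box',130,230),('pullout',260,355),('bag3',250,430),('coat',230,80)]:
    print(n,np.round(P[v,u],3))
# scale by height map: deck z band
z=P[...,2]
roi=np.zeros(z.shape,bool);roi[165:320,195:455]=1
def mr(m,n):
    m=cv2.morphologyEx(m.astype(np.uint8),cv2.MORPH_OPEN,np.ones((3,3)))
    k,l,s,c=cv2.connectedComponentsWithStats(m)
    for i in range(1,k):
        if s[i,4]>60:
            q=P[l==i];r=cv2.minAreaRect((q[:,:2]*1000).astype(np.float32));print(n,s[i].tolist(),np.round(r[0],1),np.round(r[1],1),round(r[2],1),'z',np.round(np.median(q[:,2]),4))
mr(roi&(abs(z-.048)<.004)&(hsv[...,2]>90),'deckpan')
mr(roi&(abs(z-.036)<.004),'shelf')
mr(roi&(z>.056)&(z<.078)&(hsv[...,2]<130),'bars')
mr(roi&(z>.1)&(z<.14),'high')
# bag extent by height
m=(z>.08)&(np.arange(480)[:,None]>290)&(np.arange(640)[None]>220)&(np.arange(640)[None]<460)
q=P[m];print('bag',q.min(0),q.max(0),np.percentile(q[:,0],99.5))
# rectify dial
cv2.imwrite('pics/dial.png',cv2.resize(im[105:200,290:390],None,fx=6,fy=6,interpolation=cv2.INTER_CUBIC))
np.save('P.npy',P)
E
```

```text
deck [0.669 0.185 0.049]
deck2 [0.507 0.2   0.047]
pan [0.569 0.023 0.046]
shelf [ 0.655 -0.159  0.039]
barm [0.579 0.122 0.068]
barl [0.58  0.232 0.066]
bars [ 0.598 -0.043  0.062]
bag [0.339 0.031 0.31 ]
bagrim [ 0.444 -0.08   0.27 ]
bagtop [0.469 0.092 0.33 ]
bagrim2 [ 0.399 -0.113  0.33 ]
lid [0.701 0.005 0.114]
box [0.634 0.409 0.101]
pullout [0.403 0.135 0.322]
bag3 [0.298 0.146 0.328]
coat [0.985 0.241 0.023]
deckpan [201, 186, 97, 125, 6237] [614.9 187.1] [240.6 180.2] 6.2 z 0.0478
deckpan [289, 252, 8, 27, 138] [578.5  98.3] [53.4 11.3] 6.1 z 0.0481
shelf [391, 174, 55, 118, 4150] [ 652.4 -153.7] [239.9  86.5] 6.3 z 0.0362
bars [211, 238, 26, 52, 1103] [577.9 233.2] [100.1  46.8] 4.1 z 0.0674
bars [357, 241, 15, 30, 242] [597.8 -43.3] [58.5 26.6] 4.5 z 0.0619
bars [268, 242, 24, 43, 674] [579.7 124.1] [80.1 39.1] 8.5 z 0.0674
high [309, 165, 60, 18, 710] [750.9  10. ] [ 31.7 114. ] 2.4 z 0.1095
high [310, 183, 61, 34, 1839] [700.    7.6] [ 65.4 114.1] 4.4 z 0.1133
high [203, 192, 26, 25, 487] [685.7 247.1] [42.3 42.3] 15.1 z 0.1102
bag [ 0.22535848 -0.14430524  0.24249278] [0.49527887 0.18716865 1.1864685 ] 0.48343379714548457
```

View pics/dial.png

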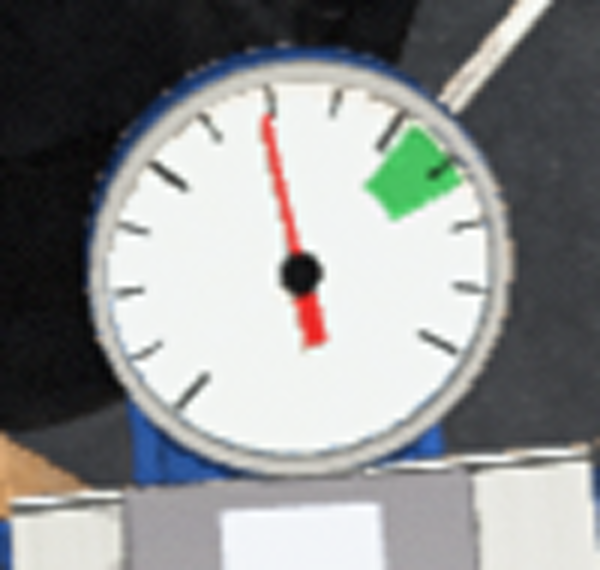

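The pictures show m on the deck at top-image (280,263), l at (224,262), and s on the pan at (364,255). The turquoise look-alike is off the bench at (193,354). A tall black bag stands in front of the pan, up to x≈0.48 and z 0.33.

The pointer is just short of the 1.5 kg mark, at about 1.47 kg. The battery is therefore about 1.22 kg, and s + l brings the pan to about 2.22 kg. I'll slide m to the back of the deck, then push l onto the pan.

```bash
python3 -m creep '[[[1,0,0,0,0,0,-0.126],[1,0,0,0,0,0,-0.126],[1,0,0,0,0,0,-0.126],[1,-4.05,-2.95,0,0,0,0],[1,-4.05,-2.95,0,0,0,0],[1,-4.05,-2.95,0,0,0,0],[1,-4.05,-2.95,0,0,0,0],[1,-4.05,-2.95,0,0,0,0],[1,-4.05,-2.95,0,0,0,0],[1,-4.05,-2.95,0,0,0,0],[1,-4.05,-2.95,0,0,0,0],[1,-4.05,-2.95,0,0,0,0]]]' 30
cat >> h.py <<'E'
from scipy.spatial.transform import Rotation as Ro
Y=np.radians(6.2);O=np.array([.6361,-.0067])
def s2w(x,y):
    c,s=np.cos(Y),np.sin(Y);return O+[c*x-s*y,s*x+c*y]
def w2s(p):
    d=np.array(p)[:2]-O;c,s=np.cos(Y),np.sin(Y);return np.array([c*d[0]+s*d[1],-s*d[0]+c*d[1]])
def go(target,yaw_y=None):
    "tool-frame cm to world TCP target; turn about tool z to bring tool y to angle yaw_y (deg)"
    from workcell import bot
    s=bot.observe();R=Ro.from_euler('xyz',s['tool_rot']).as_matrix()
    p=np.array(s['position']);ang=np.degrees(np.arctan2(R[1,1],R[0,1]))
    print('t',round(s['clock'],2),'pos',p.round(4),'scale',w2s(p).round(4),'yang',ang.round(1),'tilt',np.round(R[:,2],3),'F',np.round(s['force'],1),'gw',round(s['grip_width'],4),'q',np.round(s['qpos'],2))
    if yaw_y is not None:
        d=(yaw_y-ang+90)%180-90;print('turn rz',-np.radians(d))
        Rn=Ro.from_euler('z',d,degrees=True).as_matrix()@R;print('shift after turn cm',(Rn.T@(np.array(target)-p)*100).round(2))
    print('shift now cm',(R.T@(np.array(target)-p)*100).round(2))
E
python3 -c "
from h import *
go([.5797,.1241,.404],98.5)"
```

```text
clock: 1.6
position: [0.5426, 0.3999, 0.4044]
tool_rot: [-3.141, -0.0, -2.991]
force: [-0.0, 0.8, -0.8]
grip_width: 0.0853
finger_force: 0.0
t 1.6 pos [0.5426 0.3999 0.4044] scale [-0.049   0.4143] yang 98.6 tilt [-0. -0. -1.] F [-0.   0.8 -0.8] gw 0.0853 q [-0.69  0.6  -0.06  1.46  0.04  1.08  0.97]
turn rz 0.001883859328448249
shift after turn cm [  0.41 -27.83   0.05]
shift now cm [  0.46 -27.83   0.05]
```

```bash
python3 -m creep '[[[1,0.1,-5.6,0,0,0,0],[1,0.1,-5.6,0,0,0,0],[1,0.1,-5.6,0,0,0,0],[1,0.1,-5.6,0,0,0,0],[1,0.06,-5.43,0,0,0,0],[1,0,0,3.5,0,0,0],[1,0,0,3.5,0,0,0]]]' 30
python3 - <<'E'
from h import *
go([.5797,.1241,.228],98.5)
from workcell import vision
f=vision.grab_frame('scene');cv2.imwrite('pics/s1.png',f['image'])
E
```

```text
clock: 2.48
position: [0.5784, 0.1242, 0.3339]
tool_rot: [3.142, 0.001, -2.993]
force: [0.0, 0.8, -0.2]
grip_width: 0.0857
finger_force: 0.0
t 2.48 pos [0.5784 0.1242 0.3339] scale [-0.0432  0.1364] yang 98.5 tilt [ 0.001  0.    -1.   ] F [ 0.   0.8 -0.2] gw 0.0857 q [-0.29  0.55 -0.03  1.76  0.02  0.83  1.39]
turn rz 0.0004890812628901858
shift after turn cm [-0.12 -0.03 10.59]
shift now cm [-0.12 -0.03 10.59]
```

View pics/s1.png

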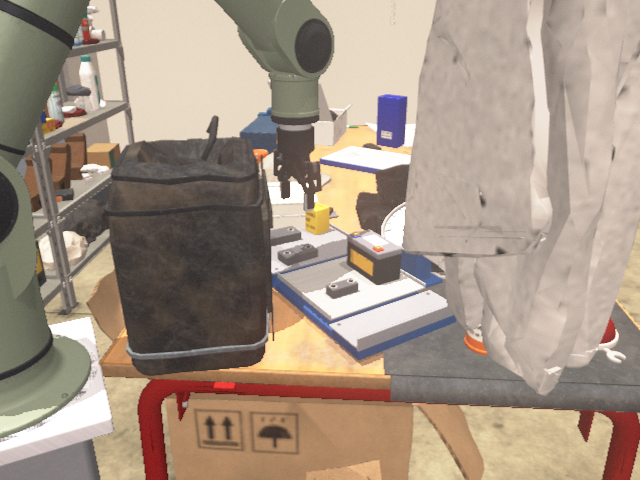

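The wrist and forearm (≈(290,60)) are well above the bag, so I can go down to grip m.

```bash
python3 -m creep '[[[1,-0.1,0,4,0,0,0],[1,0,0,3.6,0,0,0],[1,0,0,2,0,0,0],[1,0,0,1,0,0,0],[0.3,0,0,0,0,0,0],[0.1,0,0,0,0,0,0],[0.1,0,0,0,0,0,0]]]' 20
python3 -c "
from h import *
go([.5797,.1241,.228],98.5)"
```

```text
clock: 3.4
position: [0.5796, 0.1252, 0.2295]
tool_rot: [3.141, 0.001, -2.991]
force: [-0.1, -0.3, -0.6]
grip_width: 0.0467
finger_force: 0.0
t 3.4 pos [0.5796 0.1252 0.2295] scale [-0.0419  0.1372] yang 98.6 tilt [ 0.001  0.    -1.   ] F [-0.1 -0.3 -0.6] gw 0.0467 q [-0.29  0.7  -0.03  1.81  0.03  0.63  1.38]
turn rz 0.0017458482399182122
shift after turn cm [ 0.   -0.11  0.15]
shift now cm [ 0.   -0.11  0.15]
```

```bash
python3 -m creep '[[[0.1,0,-0.1,0.2,0,0,0],[0.1,0,0,0.2,0,0,0],[-0.3,0,0,0,0,0,0],[-0.3,0,0,0,0,0,0],[-0.3,0,0,0,0,0,0]]]' 20
python3 -c "
from h import *
g=s2w(.068,.140);print(g)
go([*g,.2265],98.5)"
```

```text
clock: 4.03
position: [0.5794, 0.1242, 0.2246]
tool_rot: [3.142, -0.0, -2.991]
force: [0.7, 0.9, -3.1]
grip_width: 0.0395
finger_force: 20.9
[0.68858236 0.13982509]
t 4.03 pos [0.5794 0.1242 0.2246] scale [-0.0422  0.1363] yang 98.6 tilt [-0. -0. -1.] F [ 0.7  0.9 -3.1] gw 0.0395 q [-0.29  0.71 -0.03  1.81  0.03  0.62  1.38]
turn rz 0.0018751948442643908
shift after turn cm [-11.03  -0.07  -0.2 ]
shift now cm [-11.03  -0.09  -0.2 ]
```

```bash
python3 -m creep '[[[-0.3,-1,0,0,0,0,0],[-0.3,-2,0,0,0,0,0],[-0.3,-2,0,0,0,0,0],[-0.3,-2,0,0,0,0,0],[-0.3,-2,-0.1,0,0,0,0],[-0.3,-2,0,0,0,0,0],[-0.3,0,0,0,0,0,0],[0.1,0,0,0,0,0,0],[0.5,0,0,0,0,0,0],[0.6,0,0,-2,0,0,0],[0.6,0,0,-4,0,0,0],[0.6,0,0,-3,0,0,0]]]' 20
python3 - <<'E'
from h import *
g=s2w(-.036,.292);print(g)
go([*g,.32],6.2)
from workcell import vision
f=vision.grab_frame('top');np.savez('top1.npz',**f);cv2.imwrite('pics/t1.png',f['image'][140:340,170:470])
P=cloud(f);z=P[...,2];v=cv2.cvtColor(f['image'],cv2.COLOR_BGR2GRAY)
m=((z>.056)&(z<.078)&(v<130)).astype(np.uint8);m[:150]=0;m[330:]=0
k,l,s,c=cv2.connectedComponentsWithStats(m)
for i in range(1,k):
    if s[i,4]>150:
        r=cv2.minAreaRect((P[l==i][:,:2]*1000).astype(np.float32));print(s[i].tolist(),w2s(np.array(r[0])/1000).round(4),np.round(r[1:][0],1),r[2]-6.2)
# box near left edge of deck
q=P[(P[...,0]>.5)&(P[...,0]<.68)&(P[...,1]>.27)&(P[...,1]<.36)&(z>.06)&(z<.2)];print('near', q.min(0) if len(q) else 0,q.max(0) if len(q) else 0)
E
```

```text
clock: 5.52
position: [0.6884, 0.1396, 0.3179]
tool_rot: [3.141, 0.002, -2.991]
force: [0.1, 0.3, -0.1]
grip_width: 0.0682
finger_force: 0.0
[0.56877475 0.2797041 ]
t 5.53 pos [0.6884 0.1396 0.3179] scale [0.0678 0.1398] yang 98.6 tilt [ 0.002  0.    -1.   ] F [ 0.1  0.3 -0.1] gw 0.0682 q [-0.27  0.73 -0.02  1.45  0.02  0.96  1.42]
turn rz -1.5288453561850492
shift after turn cm [-15.22  10.38  -0.17]
shift now cm [ 9.73 15.64 -0.22]
[0, 150, 24, 36, 448] [0.2059 0.6594] [21.8 83.6] 66.04127197265625
[143, 193, 49, 114, 283] [0.0052 0.3507] [  8.  239.2] 63.34030609130859
[210, 238, 27, 52, 1181] [-0.0313  0.2457] [101.3  48.7] -2.25663800239563
[357, 240, 16, 31, 295] [-0.0416 -0.0326] [60.2 26.9] -1.6718661308288576
[13, 251, 24, 33, 182] [-0.0068  0.6285] [29.8 64.5] 66.48460845947265
near [0.54654256 0.31138608 0.06044528] [0.67996577 0.35999518 0.10645365]
```

View pics/t1.png

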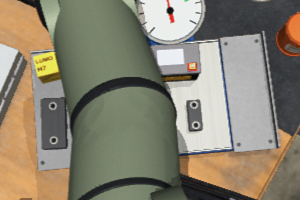

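```bash
python3 -m creep '[[[0.4,3.25,5.2,0,0,0,0],[0.4,3.25,5.2,0,0,0,0],[0.4,3.25,5.2,0,0,0,0],[0.4,0,0,0,0,0,0.179],[0.4,0,0,0,0,0,0.179],[0.4,0,0,0,0,0,0.179],[0.4,0,0,0,0,0,0.179],[0.4,0,0,0,0,0,0.179],[0.4,0,0,0,0,0,0.179],[0.4,0,0,0,0,0,0.179],[0.4,0,0,0,0,0,0.179],[0.4,0,0,0,0,0,0.179]]]' 20
python3 - <<'E'
from h import *
g=s2w(-.034,.292)
go([*g,.226],6.2)
from workcell import vision
f=vision.grab_frame('top');np.savez('top1.npz',**f)
P=cloud(f);z=P[...,2];v=cv2.cvtColor(f['image'],cv2.COLOR_BGR2GRAY)
m=((z>.056)&(z<.078)&(v<130)).astype(np.uint8);m[:150]=0;m[330:]=0;m[:,:200]=0
k,l,s,c=cv2.connectedComponentsWithStats(m)
for i in range(1,k):
    if s[i,4]>100:
        r=cv2.minAreaRect((P[l==i][:,:2]*1000).astype(np.float32));print(s[i].tolist(),w2s(np.array(r[0])/1000).round(4),np.round(r[1:][0],1),r[2]-6.2)
E
```

```text
clock: 7.08
position: [0.5686, 0.2794, 0.316]
tool_rot: [3.141, -0.001, 1.675]
force: [0.3, -0.1, -0.1]
grip_width: 0.0598
finger_force: 0.0
t 7.08 pos [0.5686 0.2794 0.316 ] scale [-0.0363  0.2917] yang 6.0 tilt [ 0.001  0.001 -1.   ] F [ 0.3 -0.1 -0.1] gw 0.0598 q [-0.81  0.67  0.4   1.67 -0.33  0.86 -0.17]
turn rz -0.003991586648992192
shift after turn cm [0.02 0.22 9.  ]
shift now cm [0.02 0.22 9.  ]
[452, 166, 29, 24, 135] [ 0.0907 -0.2466] [64.4 24.3] 46.15280990600586
[262, 189, 24, 41, 633] [0.068  0.1379] [79.5 38.6] 2.4117401123046873
[312, 216, 56, 7, 127] [0.0337 0.0087] [  2.4 109.5] -1.738181781768799
[210, 238, 27, 52, 1229] [-0.0317  0.2456] [100.5  48.6] -2.4266716957092287
[357, 240, 15, 31, 260] [-0.0416 -0.0324] [59.9 26.4] -1.0467750549316408
```

```bash
python3 -m creep '[[[0.4,0,0.2,4.5,0,0,0],[0.4,0,0,3.2,0,0,0],[0.4,0,0,1,0,0,0],[0.4,0,0,0.5,0,0,0],[0.4,-1,0,0,0,0,0],[0.4,-1,0,0,0,0,0],[0.4,-1.5,0,0,0,0,0],[0.4,-1.5,0,0,0,0,0],[0.4,-1.5,0,0,0,0,0],[0.4,-1.5,0,0,0,0,0],[0.4,-1.5,0,0,0,0,0],[0.4,-1.5,0,0,0,0,0]]]' 20
cat >> h.py <<'E'
def bars():
    from workcell import vision
    f=vision.grab_frame('top');np.savez('last.npz',**f)
    P=cloud(f);z=P[...,2];v=cv2.cvtColor(f['image'],cv2.COLOR_BGR2GRAY)
    m=((z>.05)&(z<.078)&(v<130)).astype(np.uint8);m[:150]=0;m[330:]=0;m[:,:200]=0;m[:,455:]=0
    k,l,s,c=cv2.connectedComponentsWithStats(m)
    for i in range(1,k):
        if s[i,4]>150:
            q=P[l==i];r=cv2.minAreaRect((q[:,:2]*1000).astype(np.float32));print(s[i].tolist(),w2s(np.array(r[0])/1000).round(4),np.round(r[1:][0],1),round(r[2]-6.2,1),'z',np.round(np.percentile(q[:,2],[5,50,95]),3))
E
python3 - <<'E'
from h import *
g=s2w(-.034,.15)
go([*g,.224],6.2)
bars()
E
```

```text
clock: 8.62
position: [0.583, 0.1697, 0.2237]
tool_rot: [3.14, -0.001, 1.681]
force: [-0.9, 6.6, 2.2]
grip_width: 0.0595
finger_force: 2.8
t 8.62 pos [0.583  0.1697 0.2237] scale [-0.0337  0.1811] yang 6.3 tilt [ 0.001  0.001 -1.   ] F [-0.9  6.6  2.2] gw 0.0595 q [-0.59  0.76  0.32  1.78 -0.36  0.65  0.04]
turn rz 0.0020171440647570424
shift after turn cm [-3.11 -0.03 -0.04]
shift now cm [-3.11 -0.03 -0.04]
[231, 150, 40, 15, 240] [0.1894 0.1748] [84.1 20.7] 65.9 z [0.051 0.055 0.06 ]
[273, 189, 14, 40, 177] [0.0696 0.1224] [79.2 16.8] 9.2 z [0.052 0.067 0.071]
[312, 216, 56, 7, 169] [0.0338 0.0087] [  2.2 109.5] -2.3 z [0.051 0.065 0.077]
[271, 232, 19, 54, 467] [-0.0354  0.1249] [ 34.2 104.3] 73.0 z [0.059 0.067 0.071]
[357, 240, 15, 31, 265] [-0.0419 -0.0323] [59.8 26.7] -0.9 z [0.058 0.062 0.065]
```

```bash
python3 -m creep '[[[0.4,-1.2,0,0,0,0,0],[0.4,-1.2,0,0,0,0,0],[0.4,-1.2,0,0,0,0,0],[0.4,-1.2,0,0,0,0,0],[0.4,-1,0,0,0,0,0],[0.4,-1,0,0,0,0,0],[0.4,-1,0,0,0,0,0],[0.4,-0.8,0,0,0,0,0],[0.4,0,0,0,0,0,0],[0.4,0,0,0,0,0,0]]]' 20
python3 - <<'E'
from h import *
g=s2w(-.034,.08)
go([*g,.222],6.2)
bars()
f=np.load('last.npz');cv2.imwrite('pics/t2.png',cv2.resize(f['image'][100:320,190:460],None,fx=2,fy=2))
E
```

```text
clock: 9.93
position: [0.5922, 0.0846, 0.2227]
tool_rot: [3.141, 0.0, 1.681]
force: [0.1, 0.7, 0.4]
grip_width: 0.0598
finger_force: 0.0
t 9.93 pos [0.5922 0.0846 0.2227] scale [-0.0338  0.0955] yang 6.3 tilt [ 0. -0. -1.] F [0.1 0.7 0.4] gw 0.0598 q [-0.45  0.75  0.3   1.81 -0.35  0.64  0.17]
turn rz 0.0015727144242484578
shift after turn cm [-1.55 -0.02  0.07]
shift now cm [-1.55 -0.03  0.07]
[230, 150, 41, 15, 243] [0.1905 0.1759] [85.7 20.7] 64.6 z [0.05  0.055 0.06 ]
[356, 240, 16, 31, 278] [-0.0412 -0.0324] [61.  26.7] -1.6 z [0.055 0.059 0.063]
```

View pics/t2.png

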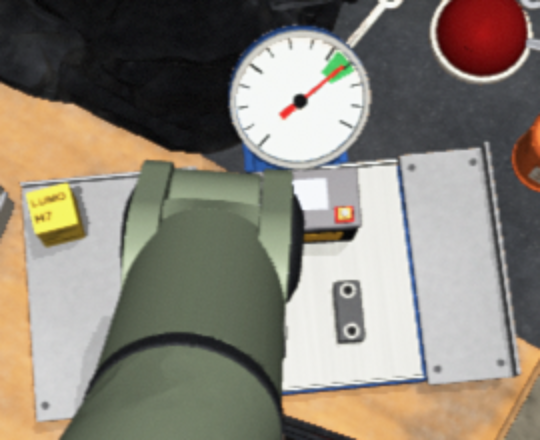

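The pointer is in the green at about (335,75) in this crop. I'll nudge l a little further onto the pan, then back away for a clear look.

```bash
python3 -m creep '[[[0.4,-0.6,0,0,0,0,0],[0.4,-0.6,0,0,0,0,0],[0.4,0,0,0,0,0,0],[0.4,1,0,0,0,0,0],[0.4,0,0,-4,0,0,0],[0.4,0,0,-5,0,0,0],[0.4,4,0,-5,0,0,0],[0.4,5.5,0,0,0,0,0],[0.4,5.5,0,0,0,0,0],[0.4,5.5,0,0,0,0,0],[0.4,5.5,0,0,0,0,0],[0.4,5,0,0,0,0,0]]]' 20
python3 - <<'E'
from h import *
go([.5,.3,.4])
bars()
f=np.load('last.npz');cv2.imwrite('pics/t3.png',cv2.resize(f['image'][100:320,190:460],None,fx=2,fy=2))
E
```

```text
clock: 11.48
position: [0.5574, 0.3926, 0.3614]
tool_rot: [-3.142, -0.0, 1.682]
force: [-0.1, -0.4, -0.3]
grip_width: 0.0596
finger_force: 0.0
t 11.47 pos [0.5574 0.3926 0.3614] scale [-0.0351  0.4055] yang 6.4 tilt [-0.  0. -1.] F [-0.1 -0.4 -0.3] gw 0.0596 q [-0.94  0.69  0.39  1.49 -0.29  1.02 -0.36]
shift now cm [-8.57 -6.73 -3.86]
[230, 150, 37, 15, 236] [0.1919 0.1788] [79.5 21.3] 65.0 z [0.051 0.055 0.06 ]
[262, 188, 25, 43, 672] [0.0685 0.1378] [80.1 40.8] 2.5 z [0.062 0.068 0.071]
[312, 216, 56, 7, 170] [0.034  0.0087] [  2.7 109.4] -2.3 z [0.052 0.064 0.077]
[311, 229, 28, 51, 1044] [-0.031  0.046] [100.5  46.8] -0.0 z [0.055 0.059 0.063]
[356, 240, 16, 31, 277] [-0.0415 -0.0324] [59.5 26.7] -0.6 z [0.055 0.059 0.063]
```

View pics/t3.png

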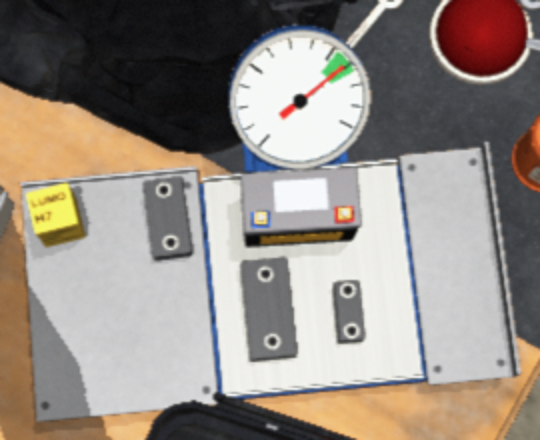

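l (135,310 in crop ×2) and s (348,310) lie flat on the pan, and m is flat on the deck at (167,215). The battery and carton haven't moved, and the pointer rests mid-green at about (340,70).

```bash
python3 -m creep '[[[0.4,0,0,0,0,0,0],[0.4,0,0,0,0,0,0]]]'; python3 -c "
from workcell import bot
print(bot.job_done())"
```

```text
clock: 11.78
position: [0.5585, 0.3893, 0.3615]
tool_rot: [3.142, 0.001, 1.68]
force: [0.2, 0.3, 0.9]
grip_width: 0.0598
finger_force: 0.0
the job is handed in; nothing more can be done
None
```

The job is handed in after about 12 s: the large bar was slid onto the pan beside the small one, and the pointer rests in the green band at about 2.2 kg. The middle bar lies flat at the back of the deck, and the battery and carton were left where they stood.

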